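Snug the adjustable wrench on the gland nut and tighten it

ROBOT

A 6-joint arm with a two-finger parallel gripper is mounted at the origin on the work surface. World frame = base frame: x ahead of the robot, y to its left, z up, the work surface at z = 0. Lengths are in m, angles in rad, forces in N, time in s.
With the tool pointing down it reaches from about 0.225 to 0.875 m from the base axis. Payload 3.4 kg.
Tool frame: the origin (TCP) lies on the centre line of the jaws, within the pads' length; the fingertips stand 17 mm ahead of it and the grasp point (between the pads) lies 2 mm behind it (manip.finger_overhang is the distance from the TCP to the fingertips, in m); y points along the fingers, x is the direction in which the jaws open and shut, and the axes are right-handed (so a half turn about y gives the same grasp; the last joint's range is limited). The gripper opens to 85 mm and grips with 20 to 120 N. Pads are 22 mm wide; open, the fingers measure 114 mm over their backs; the gripper's body (76 mm by 85 mm) begins 54 mm behind the grasp point. The pads swing forward as they close: fully open they stand 13 mm farther back than shut.
Start: joints at [1.05, 0.276, 1.505, -0, 1.361, -0.121], TCP at [0.224, 0.53, 0.248] pointing down, gripper open.
Joint ranges: [-2.89, 2.89], [-0.75, 2.08], [0.22, 2.7], [-1.18, 4.32], [0.11, 2.71], [-2.7, 2.7]. Speed limits (rad/s): [2.57, 2.57, 3.14, 3.14, 3.14, 3.14].

INTERFACE

Orientations are given as a unit quaternion [w, x, y, z].
In Python, from rig import manip gives the robot as it stands.
- The arm moves only by the tool arm_command, never from a script. Its argument "commands" is a list of rows, each a list of 3 entries, a list of its own where there are three numbers: the finger opening in cm, from 0 to 8.54, then the shift along the world's x, y, z in cm, then the turn about the world's z in rad. A call has 1 to 12 rows; each row shifts and turns the commanded pose from where the row before left it; what a row does not reach is not made up. A row lasts 1/10 s, in which the tool goes at most 50 mm and 8.59 degrees, less where a joint would pass 70% of its speed; a pose out of reach is approached as far as the arm can. A call with a gripper value outside its range is refused whole. The fingers move at their own pace and stop on an object; "grip_force" is the grip in N (left out, the last holds). Time passes only in rows, so rows that do not move let the fingers close. It gives the time, the measured TCP pose, the force and the opening at its end, in the units of the state.
- manip.get_state(): the state, without advancing time (a new reading comes with each control period).
- manip.get_image(name): name is "scene" or "top" or "wrist"; returns a dict with "pixels" (480x640x3 uint8, red, green, blue), "range_z" (480x640 float32, m along the optical axis (not along the pixel's ray), 0 where there is no reading), "intrinsics" (3x3 intrinsics, pixels), "R" (3x3) and "t" (3): a world point X has camera coordinates R X + t. Camera axes: x right, y down, z forward; pixel columns grow to the right and rows downward; lengths in m; the calibration is good to about 2 mm. A picture is of the moment at which its call begins.
- manip.sign_off(): hands the job in, once; it reports no verdict.
The state is a dict: "clock": time; "qpos": joint angles; "qd": joint speeds; "effort": joint torques, N m; "position": TCP position; "ee_rot": TCP orientation; "contact_force": force on the tool from outside, world axes, zero at the start; "moment": the same for the moment, N m; "width": finger opening in m.
Only numpy, scipy, OpenCV 4.12 (cv2) and the standard library are available. Lean on these libraries where they do the work, as an engineer would, in place of code of your own. Each camera call takes 0.05 s, during which the arm holds its last target.

TASK

The orange-handled adjustable wrench is already lying around the brass nut on the blue pressure-test plate, with its jaws too wide. Roll its worm by stroking a fingertip over it towards the nut, as often as needed, until the jaws just fit the nut; then push the handle clockwise (seen from above) to turn the nut about 45 degrees, and leave the wrench lying flat around the nut.

Things in the scene. Friction and masses are not known exactly. Their poses are not given: they have to be found in the camera images.
- worm_top (a point): Top of the knurled worm of the orange-handled wrench: a roller 22 mm in diameter, 22 mm long along y, top 24 mm above the plate, 8 mm above the wrench's head, 7 mm above the nut. Axes: x from handle to nut, y towards the sliding jaw, z up. A fingertip pressing on it with 4 to 15 N and moving along +x closes the jaws 2.3 mm per 10 mm of stroke (-x opens them); strokes of about 20 mm, centred here.
- handle (a point): Point on the orange handle, half-way up (8 mm above the plate), 165 mm from the nut's axis and 50 mm from the handle's end; axes as worm_top. The handle is 24 mm wide (y) and 14 mm thick. Pushed from its -y side towards +y the wrench turns clockwise; with snug jaws this takes 1 to 3 N, and it stays where it is left. The wrench is loose, 0.5 kg; a black-handled one nearby is a bystander.
- nut_centre (a point): Centre of the brass hexagon nut, 27 mm across flats, 16 mm high, 9 mm above the plate top (the plate is 10 mm thick); its upright axis is fixed in the plate. A copper pipe end stands in it to 22 mm above the plate. A gauge, 64 mm wide and 24 mm high, stands 76 mm beyond the nut, away from the handle. The worm's middle is 40 mm from the nut's axis along the wrench and 6 mm to its +y side.
- jaw (a joint): Travel of the wrench's sliding jaw, m: 0 at the start (jaws 7 mm too wide), grows as it closes; 0.006 to 0.007 when the jaws just fit the nut. Then the jaw stops and the finger merely slips on the worm, so an extra stroke does no harm. The jaw stays where it is left.
- nut (a joint): Turn of the nut, rad: 0 at the start, growing clockwise seen from above; 45 degrees is 0.785. Friction holds it where it is left.
Things that resemble listed ones, but are neither listed nor needed, are in the scene too. Leave any pink look-alike of the part that bears worm_top alone.

How it is judged:
By the outcome, as a careful person would: the job done as asked, in the order asked, and still so for the second after the job is handed in, with the robot touching nothing.
It also fails if it takes over 51 s, if anything falls off the work surface, if the arm or the gripper's body presses on something with over 40 N, if the wrist force passes 120 N, or if a joint passes its speed limit or range.

## Working session

There is one attempt and no reset: what is moved stays moved. The work goes in short steps, Python scripts to look and compute and a tool call to move; the robot and the scene stay as the last step left them, time stands still between calls to the robot, and variables do not carry over. Pictures are saved under pics/ and viewed, and the job is handed in when it is done.

Besides the shell and the picture viewer there is one more tool, called after "Request:" as name(argument=value, ...) on one line, values as JSON. arm_command: Moves the arm, as the interface text tells. Its arguments: {"type":"object","properties":{"commands":{"type":"array"},"grip_force":{"type":"number"}},"required":["commands"]}

```bash
ls; mkdir -p pics
cat > h.py <<'E'
import numpy as np, cv2
from rig import manip
def snap(n,f):
    d=manip.get_image(n); np.savez('pics/'+f+'.npz',**{k:np.array(v) for k,v in d.items()})
    cv2.imwrite('pics/'+f+'.png',d['pixels'][:,:,::-1]); return d
def load(f): return dict(np.load('pics/'+f+'.npz'))
def pt(d,u,v,z=None):
    K,R,t=d['intrinsics'],d['R'],d['t']
    r=np.linalg.inv(K)@[u,v,1]
    if z is None: return R.T@(r*d['range_z'][int(round(v)),int(round(u))]-t)
    o=-R.T@t; w=R.T@r
    return o+w*(z-o[2])/w[2]
def crop(d,f,u0,u1,v0,v1,s):
    cv2.imwrite('pics/'+f+'.png',cv2.resize(np.ascontiguousarray(d['pixels'][v0:v1,u0:u1,::-1]),None,fx=s,fy=s,interpolation=cv2.INTER_CUBIC))
E
python3 - <<'E'
from h import *
for n in ['top','scene']: snap(n,n+'0')
s=manip.get_state(); print(s); print(manip.finger_overhang)
E
```

```text
pics
{'clock': 0.1, 'qpos': array([ 1.05000515e+00,  2.76573134e-01,  1.50596657e+00,  6.94501023e-06,
        1.36073355e+00, -1.20953341e-01]), 'qd': array([-0.00132025, -0.00106102, -0.00375841, -0.00087986, -0.00058906,
       -0.00092446]), 'effort': array([ 1.24582944e-03, -4.17704308e+01, -2.46404976e+01, -2.21106734e-04,
        5.80680746e-03,  3.28708623e-06]), 'position': array([0.22359241, 0.52928028, 0.24751853]), 'ee_rot': array([-0.5890723 ,  0.5896004 ,  0.39021355, -0.39127814]), 'contact_force': array([ 0.05584129, -0.00434539, -0.05157494]), 'moment': array([0.03012245, 0.0228491 , 0.04932752]), 'width': 0.0852889229405469}
0.017
```

View pics/top0.png

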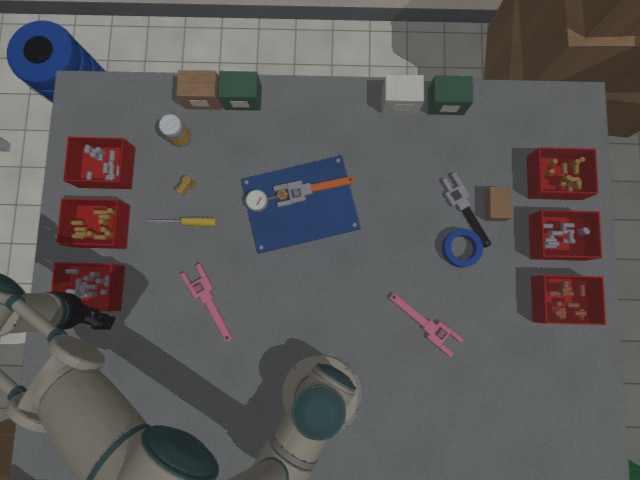

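View pics/scene0.png

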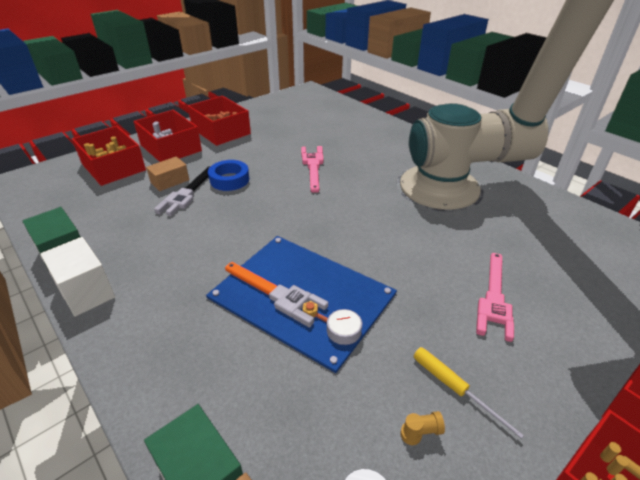

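Candidates in the top view: the orange-handled wrench on the blue plate (worm about (296,191)), the black-handled one (457,190), and two pink look-alikes (205,290) and (437,330). I choose the orange one and check it in a close crop.

Run:
```python
from h import *
d=load('top0'); crop(d,'c_top',236,364,150,256,6)
d2=load('scene0'); crop(d2,'c_sc',210,380,250,360,4.5)
for u,v in [(283,195),(349,181),(296,191),(257,201),(300,240),(320,186)]: print(u,v,pt(d,u,v).round(4))
```

```text
283 195 [0.5588 0.1219 0.0321]
349 181 [ 0.6071 -0.0694  0.0252]
296 191 [0.571  0.0843 0.0346]
257 201 [0.5384 0.1961 0.0353]
300 240 [0.4309 0.0694 0.0108]
320 186 [0.5897 0.0152 0.0263]
```

View pics/c_top.png

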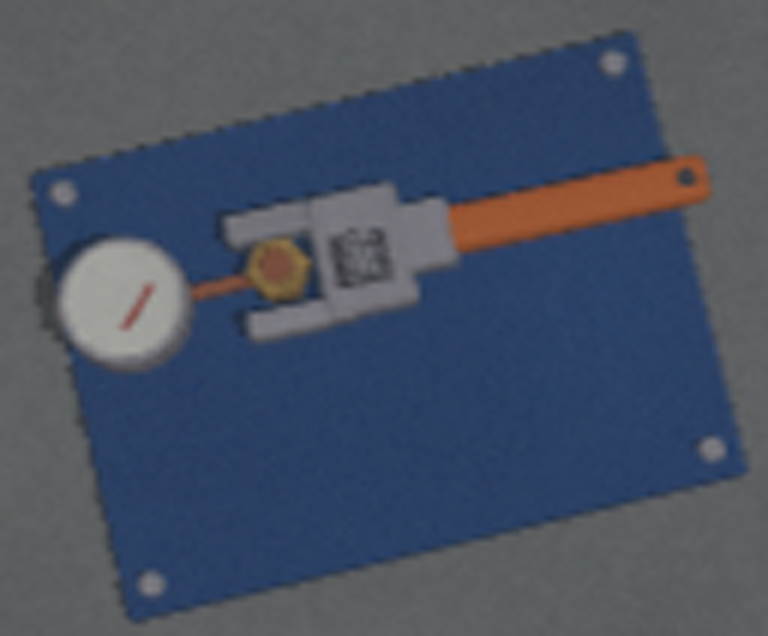

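View pics/c_sc.png

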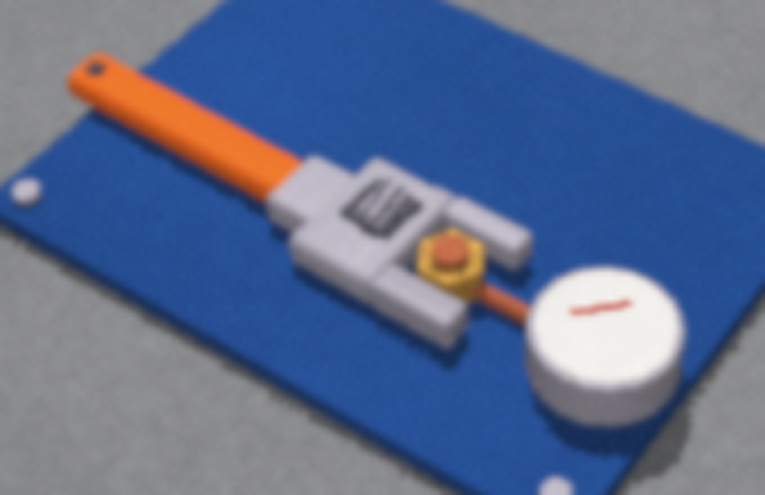

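Run:
```python
from h import *
d=load('top0')
f=lambda cu,cv,z: pt(d,236+(cu+.5)/6-.5,150+(cv+.5)/6-.5,z)
nut=f(277,264,.032); nut2=f(279,270,.027);hole=f(686,177,.025); end=f(709,176,.025); neck=f(455,230,.025); worm=f(361,257,.034)
print(nut,nut2,worm,hole,neck)
h=hole-neck; 
for a in (h,hole-nut2): print(np.arctan2(-a[1],-a[0]), np.hypot(*a[:2]))
x=-(h/np.hypot(*h[:2]))[:2]; 
y=np.array([-x[1],x[0]]); print(x,y)
for n in (nut,nut2): print('rel worm',[(worm-n)[:2]@x,(worm-n)[:2]@y],'end',[(end-n)[:2]@x,(end-n)[:2]@y], 'neck', (neck-n)[:2]@y)
print('wormpred',nut2[:2]-.04*x+.006*y,'handle',nut2[:2]-.165*x)
d2=load('scene0')
g=lambda cu,cv,z: pt(d2,210+(cu+.5)/4.5-.5,250+(cv+.5)/4.5-.5,z)
print('scene nut',g(451,245,.032),'worm',g(381,207,.034),'hole',g(97,69,.025))
```

```text
[0.56289818 0.12566266 0.032     ] [0.56114858 0.12512359 0.027     ] [0.56686502 0.08489771 0.034     ] [ 0.61298235 -0.07200457  0.025     ] [0.58368255 0.04017398 0.025     ]
1.8262777716131269 0.11594181788639517
1.827920489578508 0.20382897533187003
[-0.25271126  0.96754174] [-0.96754174 -0.25271126]
rel worm [np.float64(-0.04044426241082323), np.float64(0.006463672018077805)] end [np.float64(-0.2149695678759445), np.float64(0.0035852592956213446)] neck 0.0014942044671872872
rel worm [np.float64(-0.04036483303046558), np.float64(0.004634634181840254)] end [np.float64(-0.21489013849558689), np.float64(0.0017562214593837958)] neck -0.00033483336905026516
wormpred [0.56545178 0.08490566] handle [ 0.60284593 -0.03452079]
scene nut [0.56398816 0.12663858 0.032     ] worm [0.57406897 0.09218548 0.034     ] hole [ 0.61590258 -0.06889581  0.025     ]
```

Run:
```python
from h import *
from scipy.spatial.transform import Rotation as Ro
s=manip.get_state(); w,x,y,z=s['ee_rot']; M=Ro.from_quat([x,y,z,w]).as_matrix(); print(M.round(3))
tx=M[:,0]; a=np.arctan2(tx[1],tx[0]); b=np.arctan2(-.2527,-.9675)
print(a,b,(b-a+np.pi/2)%np.pi-np.pi/2)
```

```text
[[ 0.389 -0.001 -0.921]
 [ 0.921 -0.001  0.389]
 [-0.002 -1.     0.   ]]
1.1709572090451086 -2.8861115508059694 -0.9154761062612851
```

Request:
arm_command(commands=[[0, [2.5, -3.3, -0.6], -0.066], [0, [2.5, -3.3, -0.6], -0.066], [0, [2.5, -3.3, -0.6], -0.066], [0, [2.5, -3.3, -0.6], -0.066], [0, [2.5, -3.3, -0.6], -0.066], [0, [2.5, -3.3, -0.6], -0.066], [0, [2.5, -3.3, -0.6], -0.066], [0, [2.5, -3.3, -0.6], -0.066], [0, [2.5, -3.3, -0.6], -0.066], [0, [2.5, -3.3, -0.6], -0.066], [0, [2.5, -3.3, -0.6], -0.066], [0, [2.5, -3.3, -0.6], -0.066]], grip_force=40)

```text
clock: 1.3
position: [0.5244, 0.1321, 0.1758]
ee_rot: [0.695, -0.695, -0.132, 0.132]
contact_force: [-0.0, -0.1, 0.0]
width: 0.0003
```

Request:
arm_command(commands=[[0, [2.3, -2.9, -2.0], -0.062], [0, [2.3, -2.9, -2.0], -0.062], [0, [0, 0, -2.0], 0], [0, [0, 0, -2.0], 0], [0, [0, 0, 0], 0], [0, [0, 0, 0], 0], [0, [0, 0, 0], 0], [0, [0, 0, 0], 0]])

```text
clock: 2.1
position: [0.5705, 0.076, 0.0976]
ee_rot: [-0.701, 0.701, 0.091, -0.089]
contact_force: [0.5, 0.5, -0.7]
width: -0.0004
```

Run:
```python
from h import *
d=snap('wrist','w1'); d=snap('scene','s1'); crop(d,'s1c',210,410,190,360,4); print(manip.get_state())
```

```text
{'clock': 2.2, 'qpos': array([ 1.14892340e-02,  3.97519441e-01,  1.72611186e+00,  4.55503326e-06,
        1.01591107e+00, -2.43993416e-01]), 'qd': array([ 5.61709501e-05,  4.35001064e-03,  5.87385125e-03, -8.11357188e-04,
       -1.00221658e-03,  1.46039370e-03]), 'effort': array([-2.44013913e-02, -4.42776918e+01, -2.01485163e+01, -1.68456914e-03,
       -1.18388375e-02,  2.10621238e-05]), 'position': array([0.57031118, 0.07595865, 0.0973761 ]), 'ee_rot': array([-0.70126241,  0.70142785,  0.09080056, -0.08936026]), 'contact_force': array([-0.25048723, -0.30776516,  0.05539227]), 'moment': array([-0.00828917, -0.01844262,  0.01376166]), 'width': 3.57503647048768e-05}
```

View pics/w1.png

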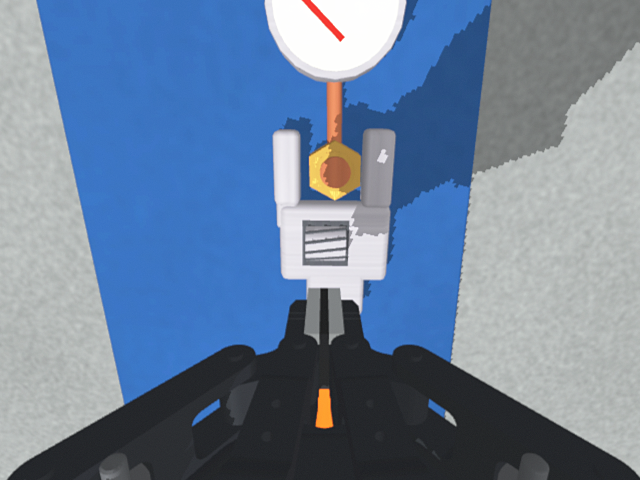

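View pics/s1c.png

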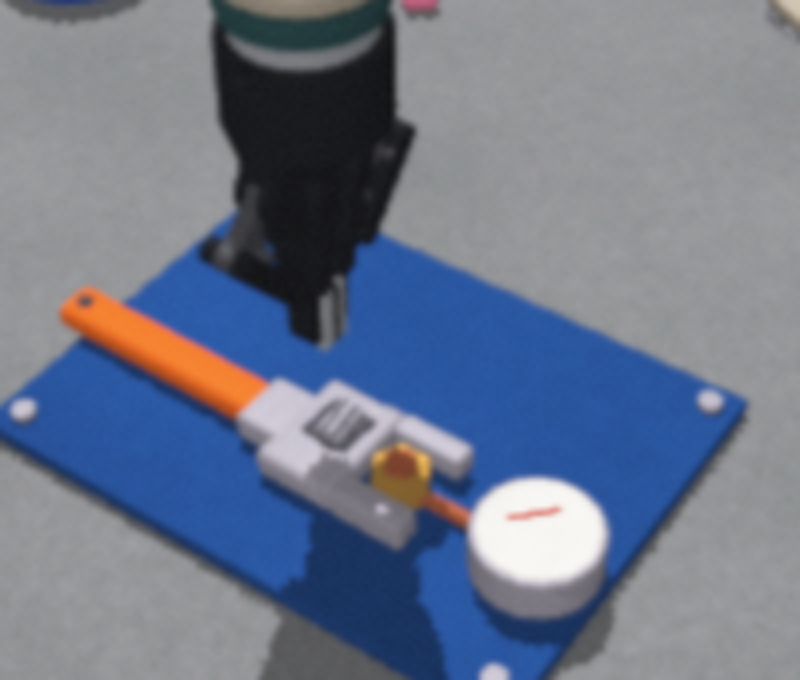

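The wrist view shows the worm at (325,243), nut/pipe at (335,172) and the closed fingertips at (324,290), lined up laterally with the worm. Refining with wrist depth.

Run:
```python
from h import *
d=load('w1')
for n,u,v,z in [('worm',325,243,.034),('worm@top',325,243,.034),('nut',335,171,.032),('head',370,265,.026),('jaw+',287,165,.026),('jaw-',380,165,.026)]:
  print(n,pt(d,u,v).round(4),pt(d,u,v,z).round(4))
P=[pt(d,u,v,.026) for u,v in [(304,222),(347,222),(349,265),(303,265)]]; print(np.round(P,4),np.mean(P,0))
```

```text
worm [0.5677 0.0877 0.0341] [0.5677 0.0877 0.034 ]
worm@top [0.5677 0.0877 0.0341] [0.5677 0.0877 0.034 ]
nut [0.563  0.1262 0.0315] [0.5629 0.1263 0.032 ]
head [0.5966 0.0791 0.0277] [0.597  0.0785 0.026 ]
jaw+ [0.538  0.1222 0.0266] [0.538  0.1221 0.026 ]
jaw- [0.5854 0.1346 0.0265] [0.5855 0.1345 0.026 ]
[[0.5541 0.094  0.026 ]
 [0.5772 0.1    0.026 ]
 [0.5853 0.0755 0.026 ]
 [0.5597 0.0688 0.026 ]] [0.56905972 0.08454361 0.026     ]
```

Request:
arm_command(commands=[[0, [0, 0, -2.0], 0], [0, [0, 0, -1.5], 0], [0, [0, 0, -0.7], 0], [0, [0, 0, -0.2], 0], [0, [0, 0, 0], 0]])

```text
clock: 2.7
position: [0.5701, 0.0758, 0.0526]
ee_rot: [-0.701, 0.701, 0.09, -0.09]
contact_force: [-0.3, 0.7, -0.5]
width: -0.0003
```

Request:
arm_command(commands=[[0, [0, 0, -0.1], 0], [0, [0, 0, -0.05], 0]])

```text
clock: 2.9
position: [0.5703, 0.0757, 0.0515]
ee_rot: [-0.701, 0.701, 0.09, -0.089]
contact_force: [-0.0, 0.0, -0.6]
width: -0.0001
```

Request:
arm_command(commands=[[0, [0, 0, -0.05], 0]])

```text
clock: 3.0
position: [0.5702, 0.0757, 0.0508]
ee_rot: [-0.701, 0.701, 0.09, -0.089]
contact_force: [0.6, -0.0, 1.9]
width: 0.0002
```

Request:
arm_command(commands=[[0, [0, 0, -0.05], 0]])

```text
clock: 3.1
position: [0.5703, 0.0757, 0.0505]
ee_rot: [-0.701, 0.701, 0.09, -0.089]
contact_force: [-1.0, 0.4, 5.7]
width: 0.0001
```

Request:
arm_command(commands=[[0, [0, 0, -0.03], 0], [0, [-0.05, 0.19, 0], 0], [0, [-0.05, 0.19, 0], 0]])

```text
clock: 3.4
position: [0.5697, 0.0782, 0.0508]
ee_rot: [-0.7, 0.702, 0.091, -0.09]
contact_force: [-2.2, -4.6, 7.8]
width: 0.0
```

Request:
arm_command(commands=[[0, [-0.05, 0.2, 0], 0], [0, [-0.05, 0.2, 0], 0], [0, [-0.05, 0.2, 0], 0], [0, [-0.05, 0.2, 0], 0]])

```text
clock: 3.8
position: [0.5677, 0.0864, 0.0509]
ee_rot: [-0.701, 0.702, 0.091, -0.089]
contact_force: [-0.4, -3.1, 7.5]
width: -0.0001
```

Request:
arm_command(commands=[[0, [-0.05, 0.2, 0], 0], [0, [-0.05, 0.2, 0], 0], [0, [-0.05, 0.2, 0], 0], [0, [-0.05, 0.2, 0], 0]])

```text
clock: 4.2
position: [0.5656, 0.0945, 0.0507]
ee_rot: [-0.701, 0.702, 0.091, -0.089]
contact_force: [-0.3, -2.5, 5.6]
width: 0.0001
```

Request:
arm_command(commands=[[0, [0, 0, 1.0], 0], [0, [0.25, -0.98, 1.0], 0], [0, [0.25, -0.98, 0], 0], [0, [0, 0, 0], 0]])

```text
clock: 4.6
position: [0.5708, 0.0743, 0.0701]
ee_rot: [-0.701, 0.702, 0.09, -0.089]
contact_force: [-0.1, -0.5, -0.7]
width: 0.0001
```

Run:
```python
from h import *
d=snap('wrist','w2'); d=snap('scene','s2'); crop(d,'s2c',210,410,240,360,4); print(manip.get_state()['position'])
```

```text
[0.56970544 0.07529447 0.06931257]
```

View pics/w2.png

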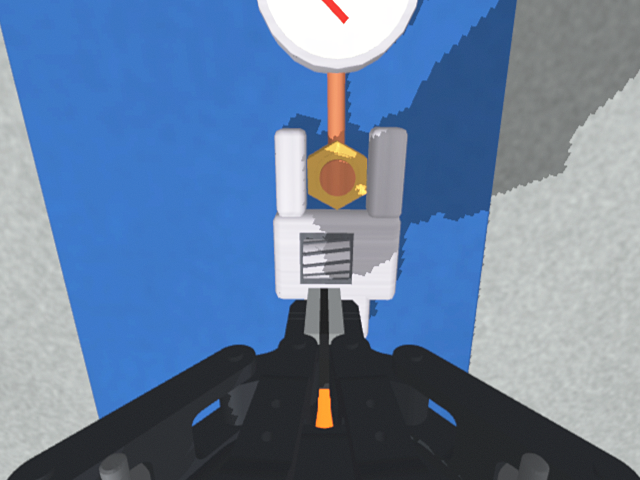

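After stroke one the jaws (inner faces at u≈305 and 369) are closer to the nut (307–367), with little gap left. Second stroke.

Request:
arm_command(commands=[[0, [0, 0, -1.2], 0], [0, [0, 0, -0.6], 0], [0, [0, 0, -0.15], 0], [0, [0, 0, -0.06], 0]])

```text
clock: 5.1
position: [0.5693, 0.0755, 0.0501]
ee_rot: [-0.701, 0.702, 0.09, -0.091]
contact_force: [-3.0, -2.5, 15.2]
width: -0.0001
```

Request:
arm_command(commands=[[0, [-0.05, 0.2, 0], 0], [0, [-0.05, 0.2, 0], 0], [0, [-0.05, 0.2, 0], 0], [0, [-0.05, 0.2, 0], 0], [0, [-0.05, 0.2, 0], 0]])

```text
clock: 5.6
position: [0.5669, 0.0844, 0.0507]
ee_rot: [-0.7, 0.702, 0.09, -0.091]
contact_force: [-3.5, -6.0, 14.6]
width: 0.0001
```

Request:
arm_command(commands=[[0, [-0.05, 0.2, 0], 0], [0, [-0.05, 0.2, 0], 0], [0, [-0.05, 0.2, 0], 0], [0, [-0.05, 0.2, 0], 0], [0, [-0.05, 0.2, 0], 0]])

```text
clock: 6.1
position: [0.5649, 0.0921, 0.0506]
ee_rot: [-0.698, 0.704, 0.091, -0.091]
contact_force: [-2.5, -11.7, 14.1]
width: -0.0001
```

Request:
arm_command(commands=[[0, [0, 0, 1.0], 0], [0, [0.25, -0.98, 1.0], 0], [0, [0.25, -0.98, 0], 0], [0, [0, 0, 0], 0]])

```text
clock: 6.5
position: [0.5705, 0.0751, 0.0694]
ee_rot: [-0.701, 0.702, 0.09, -0.089]
contact_force: [0.3, 0.0, 0.6]
width: -0.0003
```

Run:
```python
from h import *
d=snap('wrist','w3'); crop(d,'w3c',240,440,100,310,2.8)
```

```text
(no output)
```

View pics/w3c.png

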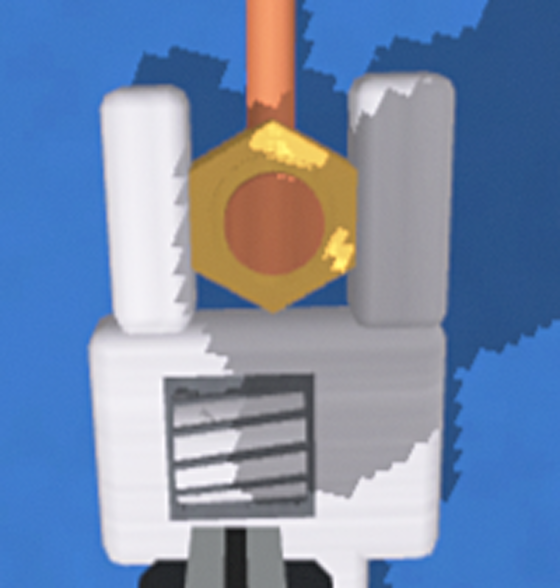

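Jaws now look snug (faces touching the nut at crop u≈190 and 355), and the drag rise to ~12 N suggests the finger began slipping. One more, lighter stroke to make sure.

Request:
arm_command(commands=[[0, [0, 0, -1.2], 0], [0, [0, 0, -0.6], 0], [0, [0, 0, -0.15], 0], [0, [0, 0, -0.03], 0]])

```text
clock: 6.95
position: [0.5693, 0.0757, 0.0502]
ee_rot: [-0.701, 0.702, 0.09, -0.091]
contact_force: [-2.4, -3.6, 13.1]
width: 0.0001
```

Request:
arm_command(commands=[[0, [-0.05, 0.2, 0], 0], [0, [-0.05, 0.2, 0], 0], [0, [-0.05, 0.2, 0], 0], [0, [-0.05, 0.2, 0], 0], [0, [-0.05, 0.2, 0], 0]])

```text
clock: 7.45
position: [0.5681, 0.0822, 0.0508]
ee_rot: [-0.698, 0.704, 0.092, -0.091]
contact_force: [-0.3, -13.6, 12.3]
width: -0.0002
```

Request:
arm_command(commands=[[0, [-0.05, 0.2, 0], 0], [0, [-0.05, 0.2, 0], 0], [0, [-0.05, 0.2, 0], 0], [0, [-0.05, 0.2, 0], 0]])

```text
clock: 7.85
position: [0.5675, 0.0909, 0.0508]
ee_rot: [-0.699, 0.704, 0.092, -0.09]
contact_force: [1.0, -12.2, 8.9]
width: -0.0
```

Request:
arm_command(commands=[[0, [0, 0, 1.0], 0], [0, [0.25, -0.98, 1.5], 0], [0, [0.25, -0.98, 1.5], 0], [0, [0, 0, 0], 0]])

```text
clock: 8.25
position: [0.5716, 0.0744, 0.0908]
ee_rot: [-0.701, 0.701, 0.091, -0.089]
contact_force: [-0.6, 1.1, 1.5]
width: -0.0001
```

Run:
```python
from h import *
d=snap('wrist','w4'); crop(d,'w4c',240,440,100,310,2.8)
print(manip.get_state()['position'])
```

```text
[0.57061678 0.0749372  0.08974284]
```

View pics/w4c.png

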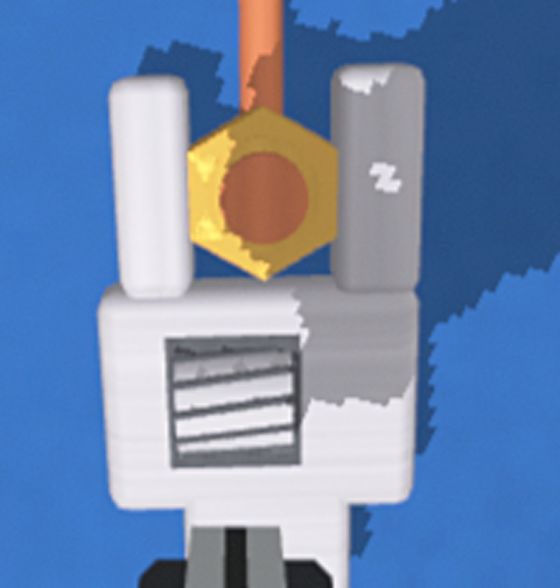

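Jaws touch both nut flats (crop u≈190 and 335), and the drag was high from the start (pure slipping): closed. Now move to the handle's -y (far) side, high, and look.

Request:
arm_command(commands=[[0, [1.65, -2.5, 0], 0], [0, [1.65, -2.5, 0], 0], [0, [1.65, -2.5, 0], 0], [0, [1.65, -2.6, 0], 0], [0, [0, 0, 0], 0], [0, [0, 0, 0], 0]])

```text
clock: 8.9
position: [0.6353, -0.0258, 0.0879]
ee_rot: [0.702, -0.701, -0.089, 0.091]
contact_force: [-0.5, -1.7, 0.3]
width: 0.0
```

Run:
```python
from h import *
d=snap('top','t5'); crop(d,'t5c',236,364,150,256,6); d=snap('scene','s5'); crop(d,'s5c',210,410,220,370,4)
print(manip.get_state()['position'])
```

```text
[ 0.63491861 -0.02502353  0.08849639]
```

View pics/t5c.png

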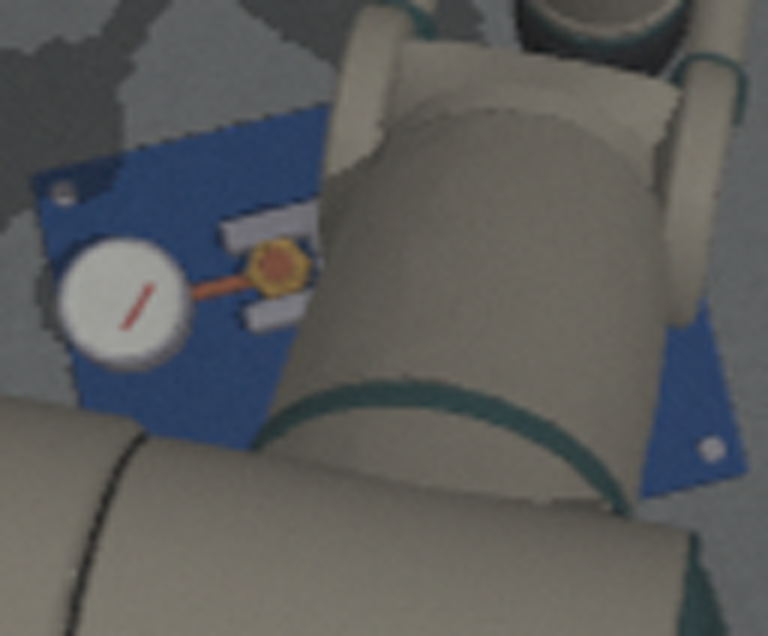

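View pics/s5c.png

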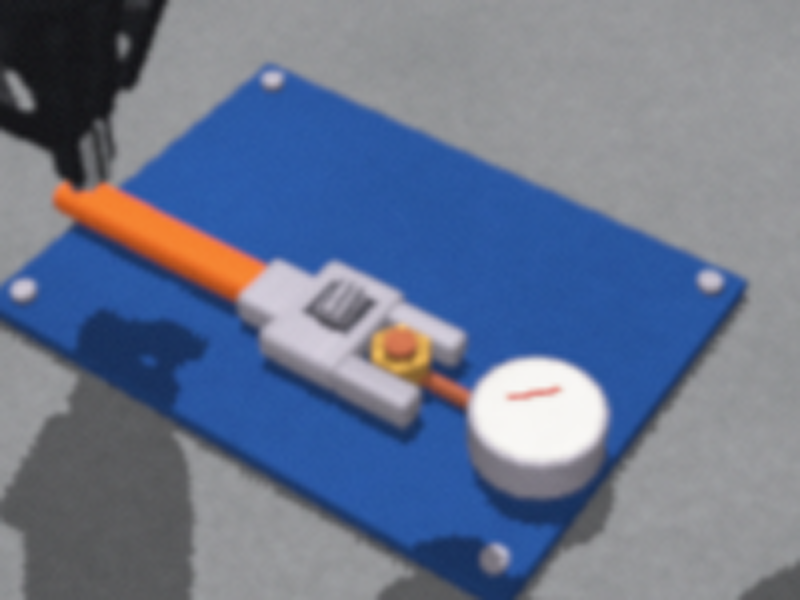

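The scene view shows the wrench unmoved in direction, with the finger above its far side near crop (85,180). Descend beside the handle.

Request:
arm_command(commands=[[0, [0.2, 0, -2.0], 0], [0, [0, 0, -1.8], 0], [0, [0, 0, -1.0], 0], [0, [0, 0, -0.5], 0], [0, [0, 0, -0.3], 0], [0, [0, 0, 0], 0]])

```text
clock: 9.6
position: [0.6384, -0.026, 0.0337]
ee_rot: [0.701, -0.701, -0.09, 0.09]
contact_force: [-0.4, -0.6, -0.1]
width: 0.0001
```

Run:
```python
from h import *
d=snap('wrist','w6'); d=snap('scene','s6'); crop(d,'s6c',210,410,220,370,4)
print(manip.get_state()['position'])
```

```text
[ 0.63881672 -0.02630041  0.0343147 ]
```

View pics/w6.png

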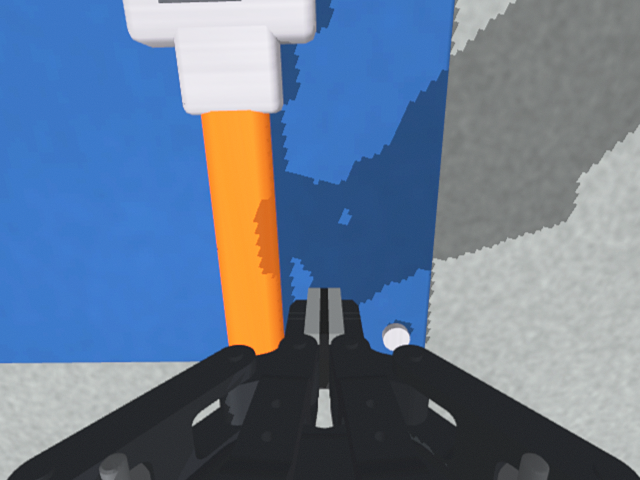

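View pics/s6c.png

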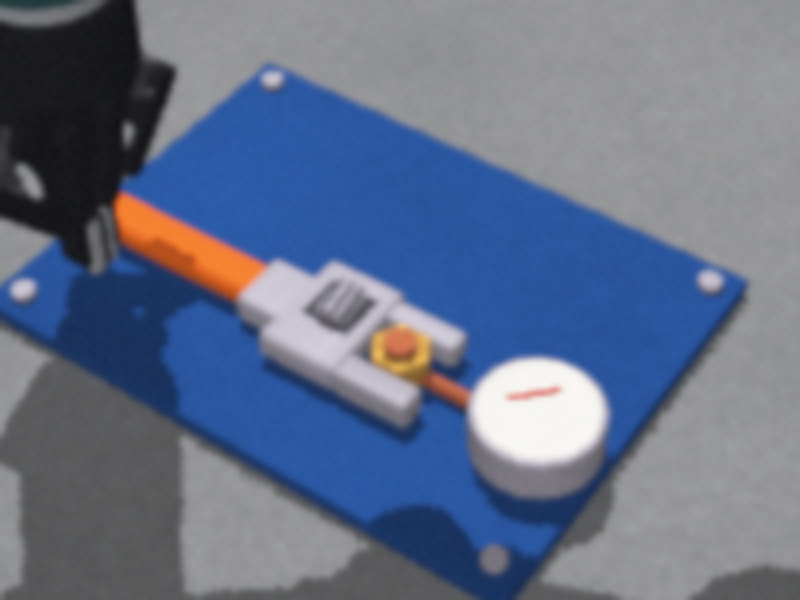

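Finger is beside the handle's far face, clear by about 10 mm (wrist: handle edge u≈283, finger 305). Approaching gently.

Request:
arm_command(commands=[[0, [-0.2, -0.05, -0.15], 0], [0, [-0.2, -0.05, -0.15], 0], [0, [-0.2, -0.05, 0], 0], [0, [-0.2, -0.05, 0], 0], [0, [0, 0, 0], 0]])

```text
clock: 10.2
position: [0.6307, -0.0286, 0.0309]
ee_rot: [-0.701, 0.702, 0.09, -0.089]
contact_force: [2.0, -0.9, -0.2]
width: -0.0003
```

Request:
arm_command(commands=[[0, [-0.2, -0.05, 0], 0], [0, [-0.2, -0.05, 0], 0], [0, [-0.2, -0.05, 0], 0]])

```text
clock: 10.5
position: [0.6249, -0.0302, 0.0309]
ee_rot: [-0.701, 0.702, 0.091, -0.089]
contact_force: [2.8, -0.9, -0.2]
width: -0.0002
```

Request:
arm_command(commands=[[0, [-0.2, -0.05, 0], 0], [0, [-0.2, -0.05, 0], 0], [0, [-0.2, -0.05, 0], 0]])

```text
clock: 10.8
position: [0.6186, -0.0317, 0.0309]
ee_rot: [-0.701, 0.702, 0.09, -0.09]
contact_force: [3.9, -2.3, 2.2]
width: -0.0005
```

Contact made at about 2–4 N. Following the arc around the nut (radius 167 mm), turning along.

Request:
arm_command(commands=[[0, [-0.48, -0.14, 0], -0.03], [0, [-0.48, -0.14, 0], -0.03], [0, [-0.48, -0.14, 0], -0.03], [0, [-0.48, -0.14, 0], -0.03], [0, [-0.49, -0.08, 0], -0.03], [0, [-0.49, -0.08, 0], -0.03]])

```text
clock: 11.4
position: [0.589, -0.0388, 0.0308]
ee_rot: [-0.707, 0.707, 0.026, -0.025]
contact_force: [4.8, -2.9, 1.7]
width: 0.0
```

Request:
arm_command(commands=[[0, [-0.49, -0.08, 0], -0.03], [0, [-0.49, -0.08, 0], -0.03], [0, [-0.5, -0.02, 0], -0.03], [0, [-0.5, -0.02, 0], -0.03], [0, [-0.5, -0.02, 0], -0.03], [0, [-0.5, -0.02, 0], -0.03]])

```text
clock: 12.0
position: [0.5592, -0.0409, 0.0307]
ee_rot: [0.706, -0.706, 0.038, -0.038]
contact_force: [3.8, -2.7, 2.6]
width: 0.0002
```

Run:
```python
from h import *
d=snap('wrist','w7'); d=snap('scene','s7'); crop(d,'s7c',210,410,220,370,4)
p=manip.get_state()['position']; r=p-[.563,.126,0]; print(p,np.hypot(*r[:2]),np.degrees(np.arctan2(r[1],r[0])))
```

```text
[ 0.55816353 -0.04063386  0.03053962] 0.16670403024821603 -91.66251763756759
```

View pics/w7.png

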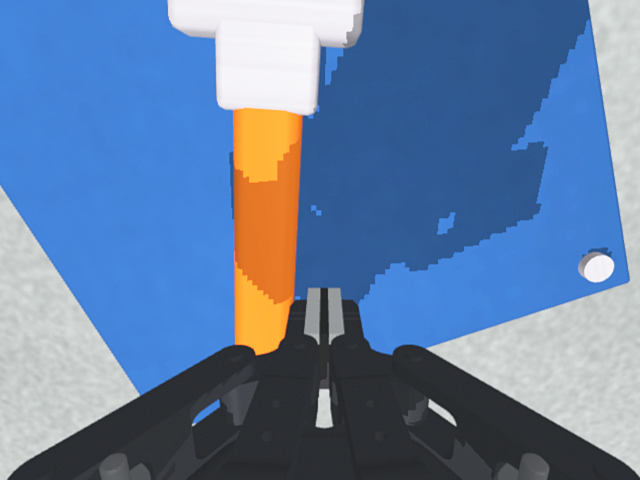

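View pics/s7c.png

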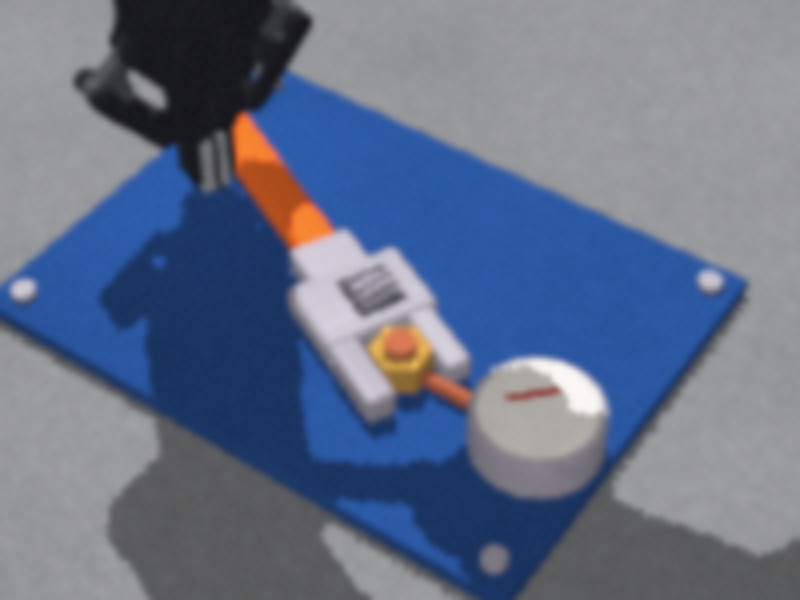

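The wrench turned with the nut still in the jaws, lying flat. Measure the handle direction from wrist depth to set the rest.

```bash
cat >> h.py <<'E'
def handle_angle(d,nut=(.563,.126)):
    hsv=cv2.cvtColor(d['pixels'],cv2.COLOR_RGB2HSV); m=(hsv[...,0]>8)&(hsv[...,0]<22)&(hsv[...,1]>150)&(d['range_z']>0)
    v,u=np.nonzero(m); z=d['range_z'][v,u]
    c=np.linalg.inv(d['intrinsics'])@np.array([u,v,np.ones_like(u)])*z
    P=(d['R'].T@(c-d['t'].reshape(3,1))).T
    P=P[(abs(P[:,2]-.025)<.004)]; r=P[:,:2]-nut; q=r[(np.hypot(*r.T)>.085)&(np.hypot(*r.T)<.22)]
    # edges midline per radial bin, along rough axis
    ax=q.mean(0); ax/=np.linalg.norm(ax); n=np.array([-ax[1],ax[0]]); s,w=q@ax,q@n
    S,W,N=[],[],[]
    for a in np.arange(.085,.22,.004):
        k=(s>a)&(s<a+.004)
        if k.sum()>20:
            lo,hi=np.percentile(w[k],[2,98]); N.append(hi-lo)
            S.append(a+.002);W.append((lo+hi)/2)
    S,W,N=map(np.array,(S,W,N)); k=N>.9*np.median(N) 
    p=np.polyfit(S[k],W[k],1)
    print('n',k.sum(),'width',np.median(N),'offset at nut',p[1],'z',np.median(P[:,2]))
    return np.degrees(np.arctan2(ax[1],ax[0])+np.arctan(p[0])), np.degrees(np.arctan2(ax[1],ax[0]))
E
python3 - <<'E'
from h import *
for f in ['top0','scene0','w6','w7','scene0','s7']: print(f,handle_angle(load(f)))
E
```

```text
return _methods._mean(a, axis=axis, dtype=dtype,
  ret = ret.dtype.type(ret / rcount)
Traceback (most recent call last):
  File "h.py", line 30, in handle_angle
    p=np.polyfit(S[k],W[k],1)
TypeError: expected non-empty vector for x
```

```bash
sed -i 's/k.sum()>20/k.sum()>4/; s/<22)&(hsv\[...,1\]>150/<22)\&(hsv[...,1]>120/; s/hsv\[...,0\]>8/hsv[...,0]>4/' h.py
python3 - <<'E'
from h import *
for f in ['top0','scene0','w6','w7','s7']:
  try: print(f,handle_angle(load(f)))
  except Exception as e: print(f,e)
E
```

```text
n 25 width 0.018501704247661795 offset at nut 0.0009552529281952639 z 0.025007319855085135
top0 (np.float64(-76.45069096933634), np.float64(-76.07937160825061))
n 29 width 0.018133700651338694 offset at nut 0.0060348911824455575 z 0.02429611482168012
scene0 (np.float64(-76.26331234650037), np.float64(-73.76691516839126))
n 24 width 0.021505203237865998 offset at nut 0.0002330010377323469 z 0.02502074464644539
w6 (np.float64(-73.9735342926723), np.float64(-73.69449529874588))
n 22 width 0.02159199783540612 offset at nut 0.0008861841774383027 z 0.024978488280536486
w7 (np.float64(-100.41343805301977), np.float64(-99.95727146278249))
n 19 width 0.017397467466254698 offset at nut 0.0019150416199238773 z 0.024574890853855485
s7 (np.float64(-99.89119972288796), np.float64(-99.27903237322884))
```

Request:
arm_command(commands=[[0, [-0.49, 0.04, 0], -0.03], [0, [-0.49, 0.04, 0], -0.03], [0, [-0.49, 0.04, 0], -0.03], [0, [-0.49, 0.04, 0], -0.03], [0, [-0.48, 0.1, 0], -0.03], [0, [-0.48, 0.1, 0], -0.03]])

```text
clock: 12.7
position: [0.5296, -0.0373, 0.0306]
ee_rot: [-0.7, 0.7, -0.101, 0.101]
contact_force: [2.7, -3.0, 2.8]
width: 0.0001
```

Request:
arm_command(commands=[[0, [-0.48, 0.1, 0], -0.03], [0, [-0.48, 0.1, 0], -0.03], [0, [-0.46, 0.15, 0], -0.03], [0, [-0.46, 0.15, 0], -0.03], [0, [-0.46, 0.15, 0], -0.03], [0, [0, 0, 0], 0]])

```text
clock: 13.3
position: [0.5053, -0.0303, 0.0305]
ee_rot: [0.69, -0.69, 0.154, -0.152]
contact_force: [1.0, -2.4, 2.4]
width: 0.0002
```

Run:
```python
from h import *
d=snap('wrist','w8');print(handle_angle(d)); d=snap('scene','s8'); crop(d,'s8c',210,410,220,370,4)
p=manip.get_state()['position']; r=p-[.563,.126,0]; print(p,np.hypot(*r[:2]),np.degrees(np.arctan2(r[1],r[0])))
```

```text
n 22 width 0.02157908389819741 offset at nut 0.0009304088313238938 z 0.02494183025086162
(np.float64(-119.39235517105008), np.float64(-118.91034611723033))
[ 0.50542943 -0.03025196  0.03033302] 0.16652040976320617 -110.22616978657672
```

View pics/s8c.png

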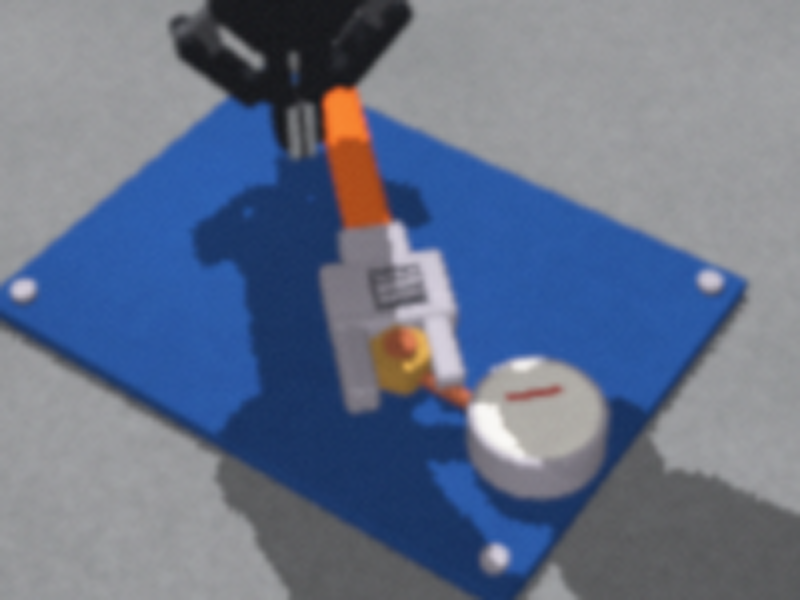

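Wrench at about -119.4° (turned ≈45°). Back off, lift, and measure the nut's own hexagon from above.

Request:
arm_command(commands=[[0, [0.5, -0.17, 0], 0], [0, [0.9, -0.3, 0], 0], [0, [0.9, -0.3, 0], 0], [0, [0, 0, 3], 0], [0, [0, 0, 3.5], 0], [0, [0, 1.5, 2], 0], [0, [0, 3, 0], 0], [0, [0, 3, 0], 0], [0, [0, 0, 0], 0], [0, [0, 0, 0], 0]])

```text
clock: 14.4
position: [0.5303, 0.0368, 0.1154]
ee_rot: [-0.69, 0.691, -0.152, 0.152]
contact_force: [-0.5, 0.7, 0.7]
width: 0.0001
```

Run:
```python
from h import *
d=snap('wrist','w9');print(handle_angle(d) if 0 else ''); d=snap('scene','s9'); crop(d,'s9c',210,410,220,370,4)
print(manip.get_state()['position'])
```

```text
[0.53022596 0.03586209 0.11536564]
```

View pics/w9.png

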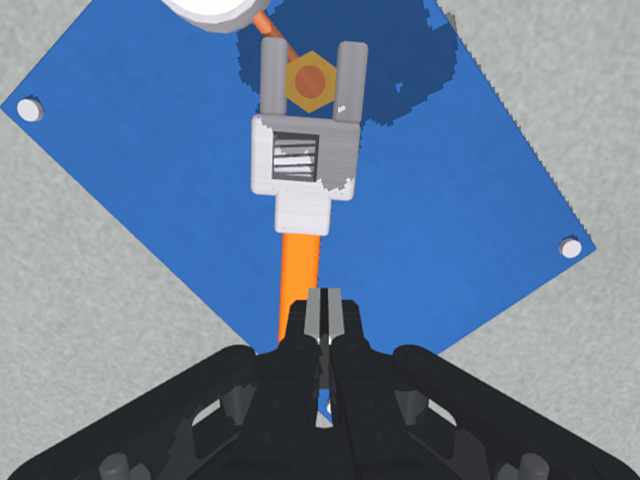

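View pics/s9c.png

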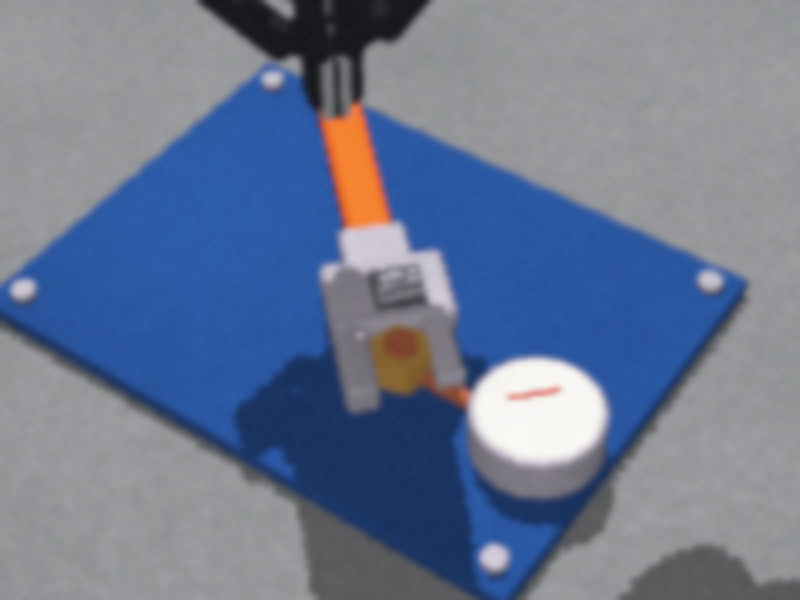

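```bash
cat > nuta.py <<'E'
from h import *
for f in ['w1','w2','w3','w4','w9']:
    d=load(f); hsv=cv2.cvtColor(d['pixels'],cv2.COLOR_RGB2HSV)
    v,u=np.nonzero(d['range_z']>0); z=d['range_z'][v,u]
    P=(d['R'].T@(np.linalg.inv(d['intrinsics'])@np.array([u,v,np.ones_like(u)])*z-d['t'].reshape(3,1))).T
    H=hsv[v,u]
    k=(np.hypot(P[:,0]-.563,P[:,1]-.126)<.019)&(abs(P[:,2]-.0268)<.0018)&(H[:,0]>=15)&(H[:,0]<=32)&(H[:,1]>90)
    m=np.zeros((480,640),np.uint8); m[v[k],u[k]]=255
    c=max(cv2.findContours(m,cv2.RETR_EXTERNAL,cv2.CHAIN_APPROX_NONE)[0],key=cv2.contourArea)
    h=cv2.convexHull(c)[:,0].astype(float)
    W=np.array([pt(d,a,b,.027)[:2] for a,b in h])
    M=cv2.moments((W*1e4).astype(np.float32)); 
    best=None
    from scipy.optimize import minimize
    # dense hull, fit hexagon: apothem function
    D=np.concatenate([np.linspace(W[i],W[(i+1)%len(W)],20,endpoint=False) for i in range(len(W))])
    L=np.linalg.norm(np.roll(W,-1,0)-W,axis=1).repeat(20)
    def cost(p):
        r=D-p[:2]; n=np.array([[np.cos(p[3]+i*np.pi/3),np.sin(p[3]+i*np.pi/3)] for i in range(6)])
        return (L*np.abs((r@n.T).max(1)-p[2])).sum()*1e4
    for a in np.radians(np.arange(0,60,5)):
        o=minimize(cost,[.563,.126,.0135,a],method='Nelder-Mead',options=dict(xatol=1e-7,fatol=1e-7,maxiter=4000))
        if best is None or o.fun<best.fun: best=o
    print(f,k.sum(),best.x[:3].round(4),'ang mod60',np.degrees(best.x[3])%60,best.fun)
E
python3 nuta.py; python3 -c "
from h import *
print(handle_angle(load('w9')), handle_angle(load('s9')))"
```

```text
w1 1260 [0.5628 0.1258 0.0135] ang mod60 15.450043606395177 1.7132534462760243
w2 1680 [0.5629 0.1258 0.0135] ang mod60 15.151075450799633 1.8886500316926034
w3 1690 [0.5629 0.1258 0.0136] ang mod60 15.15497088048517 2.3015593283842595
w4 1378 [0.5629 0.1258 0.0135] ang mod60 15.480591859167129 1.740827139932564
w9 1282 [0.5631 0.1257 0.0133] ang mod60 30.437175897998802 1.0083497812112112
n 10 width 0.018510928356136137 offset at nut 0.0010850491240506788 z 0.025527532216544607
n 19 width 0.018946092753441023 offset at nut 0.0021137003625224383 z 0.02445866067090771
(np.float64(-119.68812010699985), np.float64(-119.78674381024544)) (np.float64(-119.31070450323212), np.float64(-118.39346507166438))
```

The nut turned from 15.3° to -29.6° in the hexagon fit, which is 44.9° clockwise. The jaws are snug, the wrench lies flat and the arm is clear. Handing in.

```bash
python3 -c "
from rig import manip
s=manip.get_state(); print(s['clock'],s['contact_force']); print(manip.sign_off())"
```

```text
14.5 [ 0.06247952 -0.32302176  0.30007808]
the job is handed in; nothing more can be done
None
```

I closed the jaws onto the nut, turned the nut about 45° clockwise and handed the job in at 14.5 s. The wrench was left lying flat around the nut.

- **Closing the jaws:** I made three strokes of about 20 mm over the worm, pressing with roughly 6–15 N. One reading at the start of the second stroke was 15.2 N, slightly over the 15 N limit you gave. On the third stroke the finger only slipped.
- **Turning the nut:** I pushed the handle's far side along an arc around the nut, with about 3–5 N, then backed off and lifted clear.

**Last checks**
- **Nut:** a hexagon fit in the wrist images gives 44.9° of turn.
- **Handle:** its direction came out between -119.3° and -119.7°. That is 43–46° of turn, depending on which starting image I compare with, because those disagree by about 2°.
- **Jaws:** both touch the nut's flats in the wrist image. I judged the fit by eye and did not measure the jaw travel in mm.
- **Arm:** it was touching nothing at hand-in, with a force reading under 0.5 N.

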